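# Sort the core plugs into their carrier and hold it up level

### The arm

A 6-joint arm with a two-finger parallel gripper is mounted at the origin on a cart in front of the work surface, level with it; the furniture and walls round the work are solid. World frame = base frame: x ahead of the robot, y to its left, z up, the work surface at z = 0. Lengths are in m, angles in degrees, forces in N, time in s.
With the tool pointing down it reaches from about 0.25 to 0.725 m from the base axis. Payload 9.7 kg.
Tool frame: the origin (TCP) lies midway between the tips of the shut fingers; the grasp point (between the pads) lies 19 mm behind it; z points along the fingers, x is the direction in which the jaws open and shut, and the axes are right-handed (so a half turn about z gives the same grasp; the last joint's range is limited). The gripper opens to 85 mm and grips with 20 to 120 N. Pads are 22 mm wide; open, the fingers measure 114 mm over their backs; the gripper's body (76 mm by 85 mm) begins 54 mm behind the grasp point. The pads swing forward as they close: fully open they stand 13 mm farther back than shut.
Start: joints at [-69.041, 4.979, 10.078, 95.1, 0, 90], TCP at [0.197, -0.514, 0.231] pointing down, gripper open.
Joint ranges: [-179.16, 179.16], [-48.56, 103.87], [-65.8, 70.77], [-126.05, 130.52], [-82.76, 87.17], [-180, 180]. Speed limits (degrees/s): [127.2, 127.2, 147.25, 180, 180, 180].

### API

Orientations are given as [roll, pitch, yaw] about the fixed x, y, z axes, in that order (R = Rz(yaw) Ry(pitch) Rx(roll)).
In Python, from workcell import sensors, camera, get_calibration, bot, recognise, place_of gives the robot as it stands. The module is installed in compiled form; this text tells all that it offers.
- The arm moves only by the tool send_rows, never from a script. Its argument "plan" is a list of rows, each a list of 3 entries, a list of its own where there are three numbers: the shift along the tool's x, y, z normalised to -1 to 1, where 1 is 0.3 m, then the turn, a rotation vector about the tool's x, y, z normalised to -1 to 1, where 1 is pi rad, then the closure, from -1 (fully open) to 1 (shut). In form: [[[x, y, z], [rx, ry, rz], claw], ...]. A call has 1 to 10 rows; each row is the pose to reach, as a shift and turn from the pose commanded when the call began, along the tool's axes at that moment, turning the shorter way round; what a row does not reach only later rows make up. A row lasts 1/10 s, in which the tool goes at most 50 mm and 8.59 degrees, less where a joint would pass 70% of its speed; a pose out of reach is approached as far as the arm can. A call with a number of a shift or a turn outside -1 to 1 is refused whole. A call with a gripper value outside its range is refused whole. The fingers move at their own pace and stop on an object; "force" is the grip in N (left out, the last holds). Time passes only in rows, so rows that repeat a pose let the fingers close. It gives the time, the measured TCP pose, the force and the opening at its end, in the units of the state.
- sensors.get_obs(): the state, without advancing time (a new reading comes with each control period).
- camera(name): name is "scene" or "top" or "wrist"; returns the picture (400x640x3 uint8, blue, green, red); there is no depth.
- get_calibration(name): a dict with "fx", "fy", "cx", "cy" (pixels), "k1" (the pictures are not rectified: a ray, as slopes to the right and down, at radius r is drawn at 1 + k1 r^2 times it, then the intrinsics apply), "R" (3x3) and "t" (3): a world point X has camera coordinates R X + t. Camera axes: x right, y down, z forward; pixel columns grow to the right and rows downward; lengths in m; the calibration is good to about 2 mm. A picture is of the moment at which its call begins: read the wrist's pose just before it. get_calibration takes no time and is no camera call; for the wrist camera it gives the pose at the moment of the call.
- bot.job_done(): hands the job in, once; it reports no verdict.
Trained networks look in the newest picture that a camera, given by its name, has taken for a name from the list of things; names that differ only in an ending like _2 or _b are one class to them, and where a whole thing is asked for, a point or a joint stands for the part that bears it (a point fixed in the world has none). Each returns a list of dicts, best first, with "p" (0 to 1); they miss things now and then, are a little off and sometimes report something else, mostly with a low value. They report only what shows in the picture. A call takes as long as a camera call. They do not tell look-alikes from the thing itself.
- recognise(label, camera): "point" ([column, row] in pixels, amid what is visible of it).
- place_of(label, camera): "point" ([column, row] in pixels: a listed point, or the origin of a listed thing).
The state is a dict: "time": time; "q": joint angles; "qd": joint speeds; "joint_efforts": joint torques, N m; "ee_pos": TCP position; "tcp_rot": TCP orientation; "wrist_force": force on the tool from outside, world axes, zero at the start; "torque": the same for the moment, N m; "opening": finger opening in m.
Only numpy, scipy, OpenCV 4.12 (cv2) and the standard library are available. Lean on these libraries where they do the work, as an engineer would, in place of code of your own. Each camera call takes 0.05 s, during which the arm holds its last target. There are 200 camera calls.

### The job

Two orange core plugs, a thin and a thick one, are missing from the plywood carrier: stand each in the empty pocket of the row of its own size, leaving the two already loaded where they are. Then take the carrier by its handle, lift it with all four plugs to about 15 cm above the place where it stood, and finish while still holding it there in the air, level and still, touching nothing else. Do not tip the carrier on the way, and leave the label roll, the stamp and the jar alone.

Things in the scene. Friction and masses are not known exactly. Their poses are not given: they have to be found in the camera images.
- carrier: Loose plywood carrier, 0.42 kg: tray 164 (its x) x 176 (its y) x 18 mm high, bar handle with black grip over the centre line along its y. Four round pockets 12 mm deep: small row at x = -50 mm (38 mm wide, thin plugs), large row at x = +50 (50 mm wide, thick plugs), at y = -40 and +40 each. Origin: centre of underside, z up. Balanced about the handle's middle when full.
- handle (a point): Middle of the carrier's handle bar, 88 mm above the underside, axes as the carrier. Bar 14 mm thick (carrier x), 20 mm high, 146 mm long (carrier y), top at 98 mm; posts 14 mm square at its ends (y = +-66 mm). Open below the bar; thin plugs stand 27 mm, thick ones 21 mm clear of it sideways, their tops at 56 mm.
- small_row_empty_pocket (a point): Centre of the floor of the empty pocket of the small row (38 mm diameter), at carrier (-50, -40, 6) mm; the pocket's mouth is 12 mm higher. Turns with the carrier.
- large_row_empty_pocket (a point): Centre of the floor of the empty pocket of the large row (50 mm diameter), at carrier (50, 40, 6) mm; the pocket's mouth is 12 mm higher. Turns with the carrier.
- small_row_filled_pocket (a point): Centre of the floor of the small-row pocket that is loaded already, at carrier (-50, 40, 6) mm.
- large_row_filled_pocket (a point): Centre of the floor of the large-row pocket that is loaded already, at carrier (50, -40, 6) mm.
- small_plug: The thin plug, loose, standing on the bench: orange cylinder 32 mm diameter, 50 mm high, three thin black rings, about 60 g. Origin: centre of its underside, z up.
- large_plug: The thick plug, loose, standing on the bench: like the thin one but 44 mm diameter, 50 mm high, about 100 g. Origin: centre of its underside, z up.
- loaded_small_plug: A thin plug like small_plug, standing in its small-row pocket already; loose.
- loaded_large_plug: A thick plug like large_plug, standing in its large-row pocket already; loose.
- label_roll: White roll of labels standing on the bench beyond the carrier on the left, 84 mm diameter, 61 mm high; loose, to be left alone. Origin: centre of its underside.
- rubber_stamp: Wooden rubber stamp, 26 x 62 x 76 mm, standing left of the carrier; loose, to be left alone. Origin: centre of its underside.
- white_jar: White jar with a pink lid, 53 mm diameter, 46 mm high, beyond the carrier, towards the drawer cabinet; loose, to be left alone. Origin: centre of its underside.
- bag_sealer: Blue bag sealer with a raised black arm, fixed to the bench right of the carrier and beyond the loose plugs, lying aslant; its body, 25 mm or more clear of the plugs, runs roughly from (0.58, -0.10) to (0.40, -0.40) and the arm rises over it to its free end, 0.24 m high at about (0.59, -0.07). Not to be used.
There are look-alikes about, which are no part of the job. Leave any turquoise or white look-alike of the small_plug alone.

How it is judged (in metres and radians):
On the way, in this order (a step that is already met when the one before it is completed fails the run):
1. both plugs stand in the empty pockets of their rows, let go, and the carrier stands on the bench (distance between small_plug and small_row_empty_pocket below 0.009 m and distance between large_plug and large_row_empty_pocket below 0.009 m and distance between loaded_small_plug and small_row_filled_pocket below 0.009 m and distance between loaded_large_plug and large_row_filled_pocket below 0.009 m and height (world z) of carrier below 0.008 m and angle between carrier's own z axis and vertical below 0.06 rad and contact force between the fingers and small_plug below 0.2 N and contact force between the fingers and large_plug below 0.2 N), for 0.2 s.
2. the carrier hangs level from the gripper, clear of the bench, with all four plugs in it (distance between small_plug and small_row_empty_pocket below 0.009 m and distance between large_plug and large_row_empty_pocket below 0.009 m and distance between loaded_small_plug and small_row_filled_pocket below 0.009 m and distance between loaded_large_plug and large_row_filled_pocket below 0.009 m and height (world z) of carrier above 0.1 m and angle between carrier's own z axis and vertical below 0.12 rad and contact force between the fingers and carrier above 2 N), for 0.2 s.
At the end, for the whole second after the job is handed in: Carrier held, underside 10 to 22 cm above the bench and origin within 25 cm of its start, tilt under 0.12 rad, still (under 0.03 m/s, 0.15 rad/s), touching neither sealer nor bystanders; each of the four plugs within 9 mm of the floor centre of its own pocket and not touched by the fingers (all of step 2 and height (world z) of carrier below 0.22 m and distance of carrier from where it was at the start of the episode below 0.25 m and linear speed of carrier below 0.03 m/s and angular speed of carrier below 0.15 rad/s and contact force between each of bag_sealer, label_roll, rubber_stamp, white_jar and carrier below 0.2 N and contact force between the fingers and small_plug below 0.2 N and contact force between the fingers and large_plug below 0.2 N and contact force between the fingers and loaded_small_plug below 0.2 N and contact force between the fingers and loaded_large_plug below 0.2 N); the arm keeps its last pose, push and grip.
It fails at once if the carrier is tipped more than 0.35 rad (angle between carrier's own z axis and vertical above 0.35 rad).
It fails at once if the label roll, the stamp or the jar is moved more than 2 cm (distance of any of label_roll, rubber_stamp, white_jar from where it was at the start of the episode above 0.02 m).
It also fails if it takes over 72 s, if anything falls off the work surface, if the arm or the gripper's body presses on something with over 40 N, if the wrist force passes 120 N, or if a joint passes its speed limit or range.

## Working session

There is one attempt and no reset: what is moved stays moved. The work goes in short steps, Python scripts to look and compute and a tool call to move; the robot and the scene stay as the last step left them, time stands still between calls to the robot, and variables do not carry over. Pictures are saved under pics/ and viewed, on a budget of 10 in all, crops included, one or two more only if the job needs it, and the job is handed in when it is done.

Besides the shell and the picture viewer there is one more tool, called after "Call:" as name(argument=value, ...), one argument or row to a line, values as JSON. send_rows: Moves the arm, as the interface text tells. Scaled input: -1 to 1 covers 0.3 m each way for a shift and pi rad each way for a turn. Its arguments: {"type":"object","properties":{"plan":{"type":"array"},"force":{"type":"number"}},"required":["plan"]}

```bash
mkdir -p pics
cat > h.py <<'E'
import numpy as np, cv2
from workcell import sensors, camera, get_calibration, bot, recognise, place_of
from scipy.spatial.transform import Rotation as Ro
def ray(uv,c):
    K=get_calibration(c) if isinstance(c,str) else c
    d=np.array([(uv[0]-K['cx'])/K['fx'],(uv[1]-K['cy'])/K['fy']]);u=d.copy()
    for _ in range(20): u=d/(1+K['k1']*(u@u))
    R=np.array(K['R']);t=np.array(K['t'])
    return -R.T@t, R.T@np.array([u[0],u[1],1])
def at(uv,c,z):
    o,d=ray(uv,c); return o+d*(z-o[2])/d[2]
def proj(X,c):
    K=get_calibration(c) if isinstance(c,str) else c
    p=np.array(K['R'])@np.array(X)+np.array(K['t']);u=p[:2]/p[2];u=u*(1+K['k1']*(u@u))
    return np.array([u[0]*K['fx']+K['cx'],u[1]*K['fy']+K['cy']])
def pose():
    s=sensors.get_obs(); return np.array(s['ee_pos']),Ro.from_euler('xyz',s['tcp_rot'],degrees=True),s
E
python3 - <<'E'
from h import *
H=dict(carrier=0,handle=.088,small_row_empty_pocket=.006,large_row_empty_pocket=.006,small_row_filled_pocket=.006,large_row_filled_pocket=.006,small_plug=0,large_plug=0,label_roll=0,rubber_stamp=0,white_jar=0)
print(sensors.get_obs())
for c in ['scene','top']:
    im=camera(c)
    cv2.imwrite(f'pics/{c}0.png',im)
    for n,z in H.items():
        for r in place_of(n,c)[:4]: print(c,n,round(r['p'],2),np.round(r['point']),np.round(at(r['point'],c,z),3))
E
```

```text
{'time': 0.0, 'q': array([-6.90401040e+01,  5.01193800e+00,  1.00339044e+01,  9.51006078e+01,
        4.89873692e-04,  9.00004124e+01]), 'qd': array([-0.05201587, -0.08270656,  0.05201092, -0.05551469,  0.01138259,
        0.07069839]), 'joint_efforts': array([ 3.64684231e-03, -5.20386600e+01,  4.64808333e+01,  1.62866019e-02,
        1.98004250e-04,  1.29292511e-05]), 'ee_pos': array([ 0.1966595 , -0.51338247,  0.23057012]), 'tcp_rot': array([-1.79999511e+02,  7.86414685e-02, -6.90405163e+01]), 'wrist_force': array([-0.57206742, -0.2437976 ,  0.10409327]), 'torque': array([-0.00469788,  0.04026102,  0.04024153]), 'opening': 0.08510596485765527}
scene carrier 0.58 [302. 221.] [0.609 0.099 0.   ]
scene handle 0.69 [307. 195.] [0.605 0.085 0.088]
scene small_row_empty_pocket 0.7 [325. 230.] [0.548 0.075 0.006]
scene large_row_empty_pocket 0.92 [288. 207.] [0.665 0.099 0.006]
scene small_row_filled_pocket 0.93 [291. 236.] [0.584 0.151 0.006]
scene large_row_filled_pocket 0.74 [320. 203.] [0.626 0.029 0.006]
scene large_row_filled_pocket 0.2 [294. 236.] [0.578 0.146 0.006]
scene small_pl
[... 816 characters left out ...]
 0.097 0.006]
top large_row_empty_pocket 0.57 [327. 180.] [0.635 0.033 0.006]
top small_row_filled_pocket 0.62 [283. 197.] [0.581 0.141 0.006]
top small_row_filled_pocket 0.56 [327. 184.] [0.622 0.033 0.006]
top large_row_filled_pocket 0.78 [327. 180.] [0.634 0.032 0.006]
top small_plug 0.64 [377. 247.] [ 0.468 -0.1    0.   ]
top small_plug 0.49 [280. 198.] [0.58  0.149 0.   ]
top small_plug 0.46 [346. 272.] [ 0.405 -0.027  0.   ]
top small_plug 0.44 [414. 310.] [ 0.322 -0.195  0.   ]
top large_plug 0.9 [417. 273.] [ 0.411 -0.201  0.   ]
top label_roll 0.57 [228. 140.] [0.732 0.302 0.   ]
top rubber_stamp 0.69 [215. 187.] [0.6   0.321 0.   ]
top white_jar 0.92 [288. 125.] [0.781 0.146 0.   ]
```

View pics/top0.png

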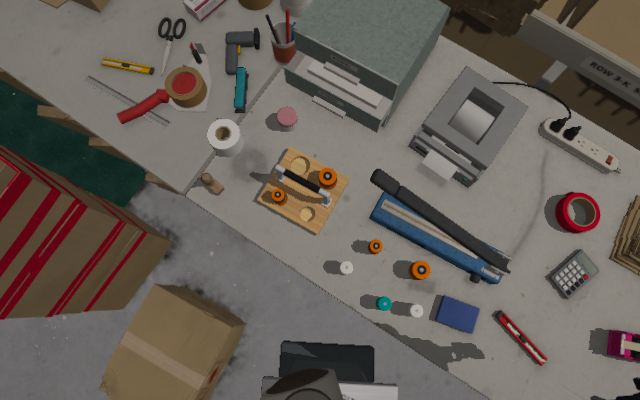

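View pics/scene0.png

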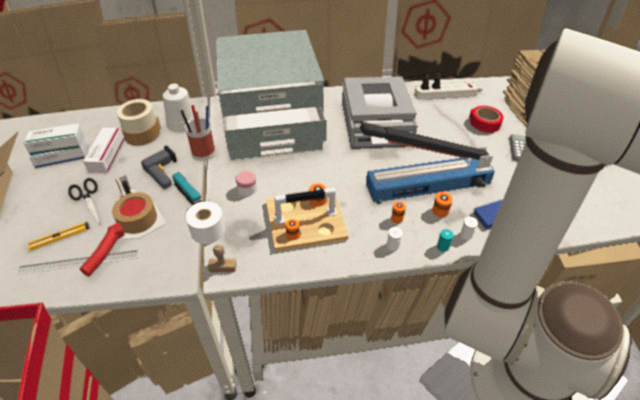

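Top view: the carrier is at about px (303,190) with empty pockets at (300,165) and (307,214). The orange thin plug is at (376,246) and the thick one at (420,270). White plugs at (346,268) and (416,311) and a turquoise one at (384,303) are decoys. The carrier yaw comes out near -27.5°, and the networks agree across both cameras. Next I'll go above the plugs for a wrist view.

Call:
send_rows(
  plan=[
    [[-0.65,-0.64,-0.17],[0,0,-0.4],-1],
    [[-0.65,-0.64,-0.17],[0,0,-0.4],-1],
    [[-0.65,-0.64,-0.17],[0,0,-0.4],-1],
    [[-0.65,-0.64,-0.17],[0,0,-0.4],-1],
    [[-0.65,-0.64,-0.17],[0,0,-0.4],-1],
    [[-0.65,-0.64,-0.17],[0,0,-0.4],-1],
    [[-0.65,-0.64,-0.17],[0,0,-0.4],-1],
    [[-0.65,-0.64,-0.17],[0,0,-0.4],-1],
    [[-0.65,-0.64,-0.17],[0,0,-0.4],-1],
  ],
)

```text
time: 2.1
ee_pos: [0.3065, -0.2625, 0.2825]
tcp_rot: [180.0, -0.0, 3.3]
wrist_force: [0.5, -1.3, -0.1]
opening: 0.0855
```

```bash
cat >> h.py <<'E'
def go(x,y,z,yaw):
    p,R,s=pose(); T=Ro.from_euler('xyz',[180,0,yaw],degrees=True)
    d=R.inv().apply(np.array([x,y,z])-p); r=(R.inv()*T).as_rotvec()
    print('shift',np.round(d/.3,4),'turn',np.round(r/np.pi,4),'rows',np.linalg.norm(d)/.05,np.degrees(np.linalg.norm(r))/8.59)
E
python3 - <<'E'
from h import *
p,R,s=pose(); print(p,s['tcp_rot'],s['q'])
K=get_calibration('wrist'); print(R.inv().apply(-np.array(K['R']).T@K['t']-p)); print((R.inv().as_matrix()@np.array(K['R']).T).round(2)); print(K['fx'])
go(.43,-.12,.28,62.5)
E
```

```text
[ 0.30646715 -0.26248     0.28252913] [ 1.79974985e+02 -2.45247232e-02  3.33423397e+00] [-4.05783581e+01 -1.33157708e+01 -1.33324580e+00  1.01947508e+02
 -1.01161462e-03  4.60874130e+01]
[-0.0013936  -0.06876822 -0.14163794]
[[ 1.   -0.   -0.  ]
 [ 0.    0.96  0.27]
 [-0.   -0.27  0.96]]
335.1012848724412
shift [ 0.4387 -0.4502  0.0084] turn [ 2.000e-04 -1.000e-04 -3.287e-01] rows 3.771859690064372 6.887750968423054
```

Call:
send_rows(
  plan=[
    [[0.44,-0.45,0.01],[0,0,-0.329],-1],
    [[0.44,-0.45,0.01],[0,0,-0.329],-1],
    [[0.44,-0.45,0.01],[0,0,-0.329],-1],
    [[0.44,-0.45,0.01],[0,0,-0.329],-1],
    [[0.44,-0.45,0.01],[0,0,-0.329],-1],
    [[0.44,-0.45,0.01],[0,0,-0.329],-1],
    [[0.44,-0.45,0.01],[0,0,-0.329],-1],
    [[0.44,-0.45,0.01],[0,0,-0.329],-1],
    [[0.44,-0.45,0.01],[0,0,-0.329],-1],
  ],
)

```text
time: 3.0
ee_pos: [0.4311, -0.1212, 0.2793]
tcp_rot: [180.0, -0.0, 61.9]
wrist_force: [-0.1, -0.2, -0.2]
opening: 0.0856
```

Run:
```python
from h import *
K=get_calibration('wrist'); im=camera('wrist'); cv2.imwrite('pics/w1.png',im)
for n,z in dict(small_plug=0,large_plug=0,handle=.088,small_row_empty_pocket=.006,large_row_empty_pocket=.006,small_row_filled_pocket=.006,large_row_filled_pocket=.006).items():
    for r in place_of(n,'wrist')[:4]: print(n,round(r['p'],2),np.round(r['point']),np.round(at(r['point'],K,z),4))
# orange tops: circle at z=.05
hsv=cv2.cvtColor(im,cv2.COLOR_BGR2HSV); m=cv2.inRange(hsv,(4,140,90),(20,255,255))
m=cv2.morphologyEx(m,cv2.MORPH_CLOSE,np.ones((5,5)))
n,_,st,ce=cv2.connectedComponentsWithStats(m)
for i in range(1,n):
    if st[i,4]>150: print(st[i],ce[i],at(ce[i],K,.025).round(3))
```

```text
small_plug 0.94 [231. 112.] [ 0.324  -0.1896  0.    ]
small_plug 0.73 [358. 174.] [ 0.4647 -0.0873  0.    ]
small_plug 0.73 [388. 106.] [ 0.4075 -0.0185  0.    ]
small_plug 0.59 [292.  91.] [ 0.3377 -0.1124  0.    ]
large_plug 0.89 [262. 180.] [ 0.4136 -0.1993  0.    ]
handle 0.83 [575. 226.] [0.604 0.091 0.088]
small_row_empty_pocket 0.58 [505. 166.] [0.5417 0.0805 0.006 ]
large_row_empty_pocket 0.69 [554. 238.] [0.6643 0.1049 0.006 ]
small_row_filled_pocket 0.56 [565. 167.] [0.5779 0.1466 0.006 ]
large_row_filled_pocket 0.57 [496. 243.] [0.6349 0.0344 0.006 ]
[ 558  154   55   33 1037] [583.97974928 170.39633558] [0.584 0.155 0.025]
[345 168  30  31 517] [358.56092843 183.42359768] [ 0.47  -0.092  0.025]
[239 172  37  37 814] [257.23955774 190.06265356] [ 0.419 -0.205  0.025]
[ 481  229   52   44 1128] [505.58510638 252.14007092] [0.641 0.035 0.025]
```

View pics/w1.png

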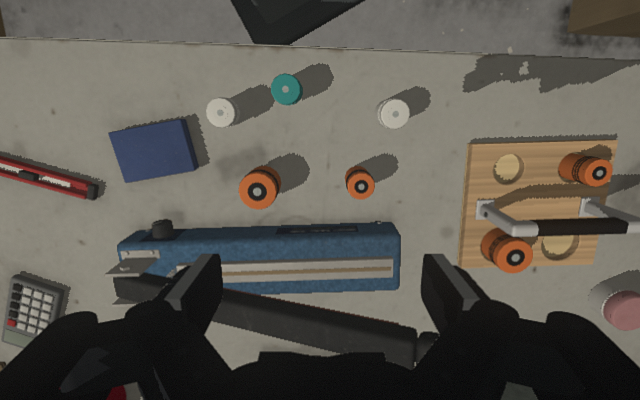

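The wrist picture shows the thin orange plug at (360,183), the thick one at (260,190), and the decoys above them. The carrier is at the right, with its empty pockets at (508,167) and (560,243). The sealer lies below the plugs. I'll go low over the thin plug and refine.

Run:
```python
from h import *
K=get_calibration('wrist')
for uv in [(361,183),(258,191),(599,173),(515,257)]: print(at(uv,K,.05 if uv[0]<400 else .056).round(4))
go(.469,-.093,.12,62.5)
```

```text
[ 0.4645 -0.0891  0.05  ]
[ 0.4178 -0.1971  0.05  ]
[0.5771 0.1508 0.056 ]
[0.6304 0.0337 0.056 ]
shift [0.1422 0.0677 0.531 ] turn [ 0.    -0.    -0.002] rows 3.3233796765655508 0.04238794822706476
```

Call:
send_rows(
  plan=[
    [[0.142,0.055,0.53],[0,0,-0.002],-1],
    [[0.142,0.055,0.53],[0,0,-0.002],-1],
    [[0.142,0.055,0.53],[0,0,-0.002],-1],
    [[0.142,0.055,0.53],[0,0,-0.002],-1],
    [[0.142,0.055,0.53],[0,0,-0.002],-1],
    [[0.142,0.055,0.53],[0,0,-0.002],-1],
  ],
)

```text
time: 4.0
ee_pos: [0.4662, -0.0916, 0.1225]
tcp_rot: [179.9, -0.0, 62.5]
wrist_force: [-0.3, 0.4, 0.1]
opening: 0.0854
```

Run:
```python
from h import *
p,R,s=pose();print(p,s['tcp_rot'])
K=get_calibration('wrist'); im=camera('wrist'); cv2.imwrite('pics/w2.png',im)
for n in ['small_plug','large_plug']:
    for r in place_of(n,'wrist')[:4]: print(n,round(r['p'],2),np.round(r['point']),np.round(at(r['point'],K,0),4))
for X in [(.467,-.092,.05),(.4155,-.198,.05)]: print(proj(X,K))
print(proj(p,K))
```

```text
[ 0.4661556  -0.09159383  0.12245433] [ 1.79891806e+02 -2.28110727e-02  6.25347455e+01]
small_plug 0.75 [215.  59.] [ 0.3383 -0.1141  0.    ]
small_plug 0.71 [372.  92.] [ 0.4125 -0.0221  0.    ]
small_plug 0.61 [325. 196.] [ 0.4682 -0.09    0.    ]
small_plug 0.55 [121.  90.] [ 0.324  -0.1886  0.    ]
large_plug 0.89 [181. 200.] [ 0.4163 -0.1961  0.    ]
[322.72555275 215.09393783]
[148.65692048 219.80486771]
[323.33143637 262.57475711]
```

View pics/w2.png

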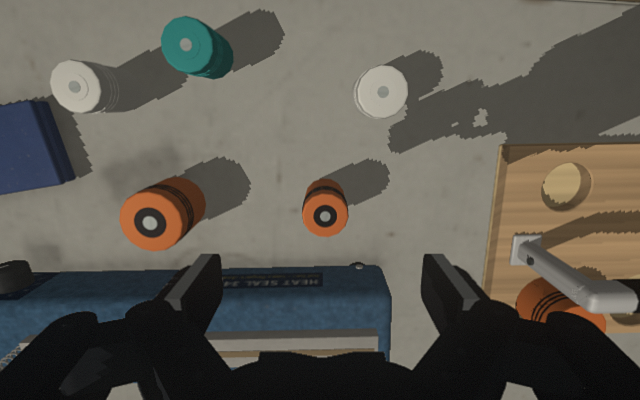

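Run:
```python
from h import *
K=get_calibration('wrist')
for uv,z in [((325,216),.05),((150,222),.05),((567,186),.018)]: print(at(uv,K,z).round(4))
print(pose()[0]); q=at((325,216),K,.05); go(q[0],q[1],.022,62.5)
```

```text
[ 0.4689 -0.0912  0.05  ]
[ 0.4177 -0.1985  0.05  ]
[0.5427 0.0782 0.018 ]
[ 0.46655882 -0.09180944  0.12278842]
shift [0.0051 0.0049 0.336 ] turn [ 0.0011 -0.0003  0.    ] rows 2.0163590976961023 0.023748519272526074
```

Call:
send_rows(
  plan=[
    [[0.005,0.005,0.17],[0,0,0],-1],
    [[0.005,0.005,0.25],[0,0,0],-1],
    [[0.005,0.005,0.335],[0,0,0],-1],
    [[0.005,0.005,0.335],[0,0,0],-1],
    [[0.005,0.005,0.335],[0,0,0],1],
    [[0.005,0.005,0.335],[0,0,0],1],
    [[0.005,0.005,0.335],[0,0,0],1],
    [[0.005,0.005,0.335],[0,0,0],1],
    [[0.005,0.005,0.335],[0,0,0],1],
    [[0.005,0.005,0.335],[0,0,0],1],
  ],
  force=30,
)

```text
time: 5.15
ee_pos: [0.4684, -0.0908, 0.0212]
tcp_rot: [179.9, -0.0, 62.5]
wrist_force: [-1.9, -0.1, 5.0]
opening: 0.0314
```

Run:
```python
from h import *
go(.50,.09,.19,62.5)
```

```text
shift [ 0.5835 -0.1833 -0.5628] turn [ 0.0007 -0.0001  0.0002] rows 4.986999417496278 0.014900131577781674
```

Call:
send_rows(
  plan=[
    [[0,0,-0.1],[0,0,0],1],
    [[0,0,-0.25],[0,0,0],1],
    [[0.05,-0.05,-0.4],[0,0,0],1],
    [[0.2,-0.1,-0.5],[0,0,0],1],
    [[0.35,-0.18,-0.56],[0,0,0],1],
    [[0.5,-0.18,-0.56],[0,0,0],1],
    [[0.58,-0.18,-0.56],[0,0,0],1],
    [[0.58,-0.18,-0.56],[0,0,0],1],
    [[0.58,-0.18,-0.56],[0,0,0],1],
    [[0.58,-0.18,-0.56],[0,0,0],1],
  ],
)

```text
time: 6.15
ee_pos: [0.4997, 0.088, 0.1879]
tcp_rot: [-180.0, 0.0, 62.5]
wrist_force: [-0.6, 0.1, -0.6]
opening: 0.031
```

Run:
```python
from h import *
p,R,s=pose();print(p,s['opening'])
K=get_calibration('wrist'); im=camera('wrist'); cv2.imwrite('pics/w3.png',im)
for n,z in dict(carrier=0,handle=.088,small_row_empty_pocket=.006,large_row_empty_pocket=.006,small_row_filled_pocket=.006,large_row_filled_pocket=.006).items():
    for r in place_of(n,'wrist')[:2]: print(n,round(r['p'],2),np.round(r['point']),np.round(at(r['point'],K,z),4))
```

```text
[0.49966773 0.08803525 0.18793424] 0.030951860205134206
carrier 0.9 [372. 257.] [0.6003 0.0952 0.    ]
carrier 0.7 [589. 270.] [0.7259 0.299  0.    ]
small_row_empty_pocket 0.71 [333. 219.] [0.5412 0.0781 0.006 ]
small_row_empty_pocket 0.22 [ 48. 233.] [ 0.4179 -0.1912  0.006 ]
large_row_empty_pocket 0.73 [405. 303.] [0.6655 0.1046 0.006 ]
small_row_filled_pocket 0.94 [409. 220.] [0.5786 0.1467 0.006 ]
```

View pics/w3.png

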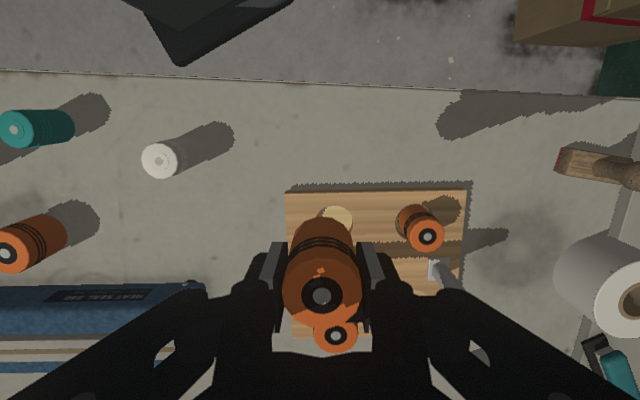

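Run:
```python
from h import *
go(.535,.165,.16,62.5)
```

```text
shift [ 0.2809 -0.0144  0.0932] turn [ 0.0001 -0.0001 -0.    ] rows 1.7777540153006504 0.001903662331810319
```

Call:
send_rows(
  plan=[
    [[0.1,-0.01,0.03],[0,0,0],1],
    [[0.2,-0.015,0.07],[0,0,0],1],
    [[0.28,-0.015,0.093],[0,0,0],1],
    [[0.28,-0.015,0.093],[0,0,0],1],
    [[0.28,-0.015,0.093],[0,0,0],1],
    [[0.28,-0.015,0.093],[0,0,0],1],
  ],
)

```text
time: 7.1
ee_pos: [0.5346, 0.1646, 0.1604]
tcp_rot: [180.0, -0.0, 62.5]
wrist_force: [-1.0, -1.3, -0.1]
opening: 0.031
```

Run:
```python
from h import *
p,R,s=pose();print(p,s['opening'])
K=get_calibration('wrist'); im=camera('wrist'); cv2.imwrite('pics/w4.png',im)
import pickle; pickle.dump(K,open('K4.pkl','wb'))
for n,z in dict(small_row_empty_pocket=.006,large_row_filled_pocket=.006).items():
    for r in place_of(n,'wrist')[:2]: print(n,round(r['p'],2),np.round(r['point']),np.round(at(r['point'],K,z),4))
```

```text
[0.53457066 0.1646417  0.16036572] 0.031044031606554737
small_row_empty_pocket 0.86 [246. 233.] [0.5415 0.0795 0.006 ]
```

View pics/w4.png

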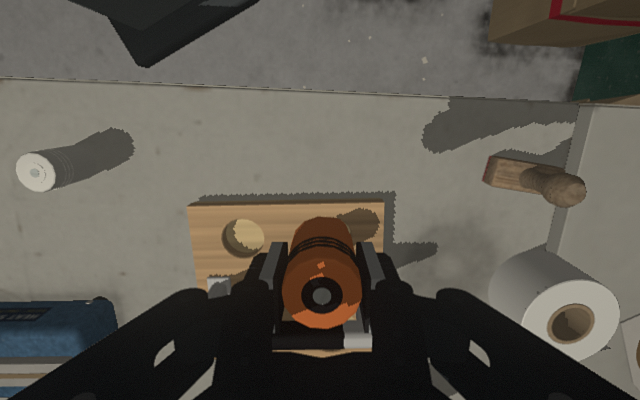

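Run:
```python
from h import *
import pickle; K=pickle.load(open('K4.pkl','rb')); im=cv2.imread('pics/w4.png')
c=im[180:300,170:300].copy(); c=cv2.resize(c,None,fx=5,fy=5,interpolation=cv2.INTER_CUBIC)
def pt(X,col):
    u=(proj(X,K)-[170,180]+.5)*5; cv2.circle(c,(int(u[0]),int(u[1])),2,col,-1)
C=at((243.5,237),K,.018); print(C)
for a in np.arange(0,6.28,.2): pt(C+[.019*np.cos(a),.019*np.sin(a),0],(255,0,0))
for yaw,col in ((-27.5,(0,0,255)),):
    Rz=Ro.from_euler('z',yaw,degrees=True)
    for t in np.linspace(-48,60,28):
        pt(C+Rz.apply([-.032,t/1000,0]),col)
    for t in np.linspace(-32,40,20): pt(C+Rz.apply([t/1000,-.048,0]),col)
print([at(u,K,.018).round(4) for u in [(188,207),(384,204)]])
cv2.imwrite('pics/c4.png',c)
```

```text
[0.54120155 0.08026372 0.018     ]
[array([0.4939, 0.0514, 0.018 ]), array([0.5719, 0.2066, 0.018 ])]
```

View pics/c4.png

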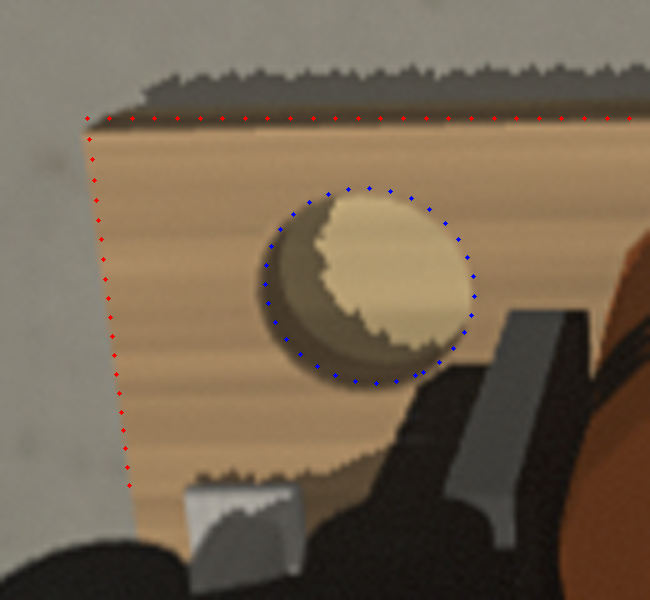

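Run:
```python
from h import *
import pickle; K=pickle.load(open('K4.pkl','rb'))
p,R,s=pose()
C=at((243.1,238.1),K,.018); top=at((322,296),K,p[2]+.0285)
print(C, top, R.inv().apply(top-p))
yaw=np.radians(-27)
c,s_=np.cos(yaw),np.sin(yaw); Rz=np.array([[c,-s_,0],[s_,c,0],[0,0,1]])
O=C-Rz@[-.05,-.04,.018]; print('O',O)
for k,v in dict(le=(.05,.04,0),sf=(-.05,.04,.056),lf=(.05,-.04,.056)).items(): print(k,O+Rz@v)
go(C[0],C[1],.09,62.9)
```

```text
[0.54195339 0.0793825  0.018     ] [0.53409456 0.16412662 0.18901671] [-0.00072369 -0.00028623 -0.02850063]
O [6.04663335e-01 9.23232408e-02 1.73472348e-17]
le [6.67373281e-01 1.05263977e-01 1.73472348e-17]
sf [0.57827263 0.15066303 0.056     ]
lf [0.63105404 0.03398345 0.056     ]
shift [-0.241   0.1525  0.235 ] turn [ 0.0002 -0.0002 -0.0023] rows 2.2175912387186116 0.048492000481365885
```

Call:
send_rows(
  plan=[
    [[-0.1,0.07,0],[0,0,-0.002],1],
    [[-0.2,0.14,0],[0,0,-0.002],1],
    [[-0.239,0.1525,0.1],[0,0,-0.002],1],
    [[-0.239,0.1525,0.2],[0,0,-0.002],1],
    [[-0.239,0.1525,0.3],[0,0,-0.002],1],
    [[-0.239,0.1525,0.34],[0,0,-0.002],1],
    [[-0.239,0.1525,0.34],[0,0,-0.002],1],
    [[-0.239,0.1525,0.34],[0,0,-0.002],1],
  ],
)

```text
time: 8.05
ee_pos: [0.5428, 0.0807, 0.0593]
tcp_rot: [179.9, -0.0, 62.9]
wrist_force: [0.3, -0.5, -0.3]
opening: 0.031
```

Run:
```python
from h import *
p,R,s=pose();print(p,s['tcp_rot'],s['wrist_force'],s['opening'])
K=get_calibration('wrist'); im=camera('wrist'); cv2.imwrite('pics/w5.png',im)
C=np.array([.54195,.07938,.018]); go(.5423,.0800,.028,62.9)
```

```text
[0.54278213 0.08065001 0.05931606] [ 1.79931462e+02 -4.90809865e-02  6.28977408e+01] [ 0.28027893 -0.5394759  -0.25810091] 0.031037500725001933
shift [-0.0037 -0.0015  0.1058] turn [ 0.0006 -0.0005  0.    ] rows 0.635235379298782 0.01612668905167978
```

View pics/w5.png

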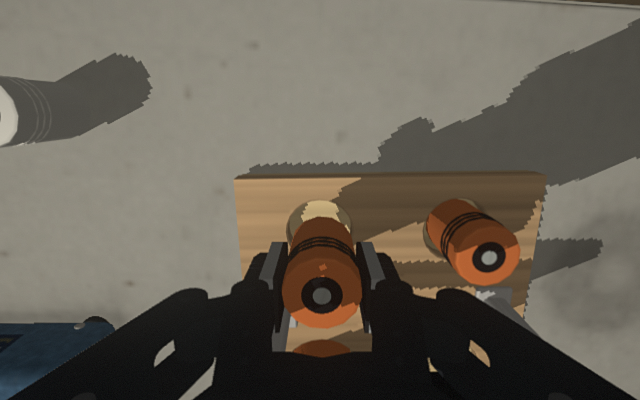

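The plug is held upright at (322,295), in line with the pocket at (319,220). Lowering it now.

Call:
send_rows(
  plan=[
    [[-0.003,-0.001,0.02],[0,0,0],1],
    [[-0.003,-0.001,0.04],[0,0,0],1],
    [[-0.003,-0.001,0.055],[0,0,0],1],
    [[-0.003,-0.001,0.07],[0,0,0],1],
    [[-0.003,-0.001,0.085],[0,0,0],1],
    [[-0.003,-0.001,0.1],[0,0,0],1],
    [[-0.003,-0.001,0.1],[0,0,0],1],
    [[-0.003,-0.001,0.1],[0,0,0],1],
  ],
)

```text
time: 8.9
ee_pos: [0.5415, 0.0799, 0.0278]
tcp_rot: [-180.0, 0.0, 62.9]
wrist_force: [-0.3, 0.3, 0.1]
opening: 0.0311
```

Call:
send_rows(
  plan=[
    [[0,0,0],[0,0,0],0],
    [[0,0,0],[0,0,0],-0.3],
    [[0,0,0],[0,0,0],-0.3],
    [[0,0,-0.05],[0,0,0],-0.3],
    [[0,0,-0.15],[0,0,0],-0.3],
    [[0,0,-0.3],[0,0,0],-0.3],
    [[-0.1,-0.05,-0.43],[0,0,0],-0.5],
    [[-0.25,-0.2,-0.43],[0,0,0],-1],
    [[-0.4,-0.2,-0.43],[0,0,0],-1],
    [[-0.55,-0.2,-0.43],[0,0,0],-1],
  ],
)

```text
time: 9.9
ee_pos: [0.4121, -0.0388, 0.1586]
tcp_rot: [179.9, -0.1, 63.0]
wrist_force: [1.9, -1.0, 0.0]
opening: 0.0855
```

Run:
```python
from h import *
p,R,s=pose();print(p,s['tcp_rot'],s['opening'])
go(.4175,-.1985,.12,61)
```

```text
[ 0.41209774 -0.03882275  0.15863643] [ 1.79870853e+02 -5.01619252e-02  6.30467667e+01] 0.08550633284863435
shift [-0.4664  0.257   0.129 ] turn [ 0.0007 -0.0003  0.0114] rows 3.287478174265284 0.23881182060857445
```

Call:
send_rows(
  plan=[
    [[-0.15,0.1,0],[0,0,0],-1],
    [[-0.3,0.2,0.05],[0,0,0],-1],
    [[-0.45,0.257,0.1],[0,0,0],-1],
    [[-0.466,0.257,0.13],[0,0,0],-1],
    [[-0.466,0.257,0.13],[0,0,0],-1],
    [[-0.466,0.257,0.13],[0,0,0],-1],
    [[-0.466,0.257,0.13],[0,0,0],-1],
  ],
)

```text
time: 10.6
ee_pos: [0.419, -0.1975, 0.1191]
tcp_rot: [179.9, -0.0, 63.0]
wrist_force: [0.0, 0.3, -0.6]
opening: 0.0851
```

Run:
```python
from h import *
p,R,s=pose();print(p,s['tcp_rot'])
K=get_calibration('wrist'); im=camera('wrist'); cv2.imwrite('pics/w6.png',im)
for r in place_of('large_plug','wrist')[:2]: print(r, at(r['point'],K,0))
hsv=cv2.cvtColor(im,cv2.COLOR_BGR2HSV); v=cv2.inRange(hsv,(0,0,110),(179,60,255))
x,y=map(int,proj((.4177,-.1985,.05),K)); print(x,y)
n,_,st,ce=cv2.connectedComponentsWithStats(v[y-30:y+30,x-30:x+30])
for i in range(1,n):
    if 30<st[i,4]<900: u=ce[i]+[x-30,y-30]; print(st[i],u,at(u,K,.05))
go(.4177,-.1985,.022,62.9)
```

```text
[ 0.41898761 -0.19745029  0.11911876] [ 1.79921120e+02 -1.16090755e-02  6.29574390e+01]
{'point': [320.9, 195.6], 'p': 0.71} [ 0.41833564 -0.19852378  0.        ]
320 214
[ 0  0  5 13 40] [291.4   188.225] [ 0.39329553 -0.20706658  0.05      ]
[ 23  24  14  13 153] [319.60784314 214.03921569] [ 0.41723897 -0.19885827  0.05      ]
[  0  42  24  18 160] [296.35    238.14375] [ 0.42530283 -0.22066464  0.05      ]
[ 37  43  23  17 149] [342.8590604  238.40268456] [ 0.43979685 -0.19279765  0.05      ]
shift [-0.0055 -0.0028  0.3229] turn [ 0.0004 -0.0001  0.0005] rows 1.9378854462776158 0.013926841115034205
```

Call:
send_rows(
  plan=[
    [[-0.006,-0.003,0.15],[0,0,0],-1],
    [[-0.006,-0.003,0.24],[0,0,0],-1],
    [[-0.006,-0.003,0.322],[0,0,0],-1],
    [[-0.006,-0.003,0.322],[0,0,0],-1],
    [[-0.006,-0.003,0.322],[0,0,0],1],
    [[-0.006,-0.003,0.322],[0,0,0],1],
    [[-0.006,-0.003,0.322],[0,0,0],1],
    [[-0.006,-0.003,0.322],[0,0,0],1],
    [[-0.006,-0.003,0.322],[0,0,0],1],
  ],
)

```text
time: 11.6
ee_pos: [0.4179, -0.1996, 0.0231]
tcp_rot: [179.9, -0.0, 62.9]
wrist_force: [0.4, 1.9, 5.2]
opening: 0.0429
```

Run:
```python
from h import *
p,R,s=pose();print(p,s['tcp_rot'],s['opening'])
go(.43,-.03,.19,62.9); go(.5957,.141,.19,62.9)
```

```text
[ 0.41785164 -0.19961121  0.02306132] [ 1.79850133e+02 -2.48559490e-02  6.29099296e+01] 0.042905790840599284
shift [ 0.522  -0.22   -0.5568] turn [ 0.0008 -0.0001  0.0001] rows 4.765881532428996 0.01772246071326264
shift [ 1.281   0.0122 -0.5559] turn [ 0.0008 -0.0001  0.0001] rows 8.378891506343175 0.01772246071326264
```

Run:
```python
from h import *
go(.43,-.11,.26,62.9)
```

```text
shift [ 0.2847 -0.0979 -0.7899] turn [ 0.0008 -0.0001  0.0001] rows 5.072186477893485 0.01772246071326264
```

Call:
send_rows(
  plan=[
    [[0,0,-0.1],[0,0,0],1],
    [[0,0,-0.25],[0,0,0],1],
    [[0.02,-0.02,-0.4],[0,0,0],1],
    [[0.1,-0.08,-0.55],[0,0,0],1],
    [[0.2,-0.1,-0.7],[0,0,0],1],
    [[0.28,-0.1,-0.79],[0,0,0],1],
    [[0.28,-0.1,-0.79],[0,0,0],1],
    [[0.28,-0.1,-0.79],[0,0,0],1],
    [[0.28,-0.1,-0.79],[0,0,0],1],
    [[0.28,-0.1,-0.79],[0,0,0],1],
  ],
)

```text
time: 12.6
ee_pos: [0.4278, -0.1114, 0.2571]
tcp_rot: [-179.9, 0.0, 62.8]
wrist_force: [0.6, -0.3, -0.3]
opening: 0.043
```

Run:
```python
from h import *
import pickle
p,R,s=pose();print(p,s['tcp_rot'],s['opening'])
K=get_calibration('wrist'); im=camera('wrist'); cv2.imwrite('pics/w7.png',im)
pickle.dump(K,open('K7.pkl','wb'))
O=np.array([.60466,.09232,0]);Rz=Ro.from_euler('z',-27,degrees=True)
u0=[int(v) for v in proj(O,K)]; print(u0)
x0,y0=min(u0[0]-90,490),u0[1]-75
c=cv2.resize(im[y0:y0+150,x0:640],None,fx=4,fy=4,interpolation=cv2.INTER_CUBIC)
def pt(X,col):
    u=(proj(O+Rz.apply(X),K)-[x0,y0]+.5)*4; cv2.circle(c,(int(u[0]),int(u[1])),1,col,-1)
for a in np.arange(0,6.28,.15):
    e=np.array([np.cos(a),np.sin(a),0])
    pt(np.array([-.05,-.04,.018])+.019*e,(255,0,0)); pt(np.array([.05,.04,.018])+.025*e,(255,0,0))
    pt(np.array([-.05,.04,.056])+.016*e,(0,255,0)); pt(np.array([.05,-.04,.056])+.022*e,(0,255,0)); pt(np.array([-.05,-.04,.056])+.016*e,(0,255,0))
for t in np.linspace(-1,1,40):
    for sg in (1,-1): pt([.082*sg,.088*t,.018],(0,0,255)); pt([.082*t,.088*sg,.018],(0,0,255))
cv2.imwrite('pics/c7.png',c); print(c.shape)
```

```text
[ 0.42778754 -0.11139095  0.25712678] [-1.79889409e+02  2.91141601e-02  6.28410485e+01] 0.04304640927951791
[530, 217]
(600, 800, 3)
```

View pics/c7.png

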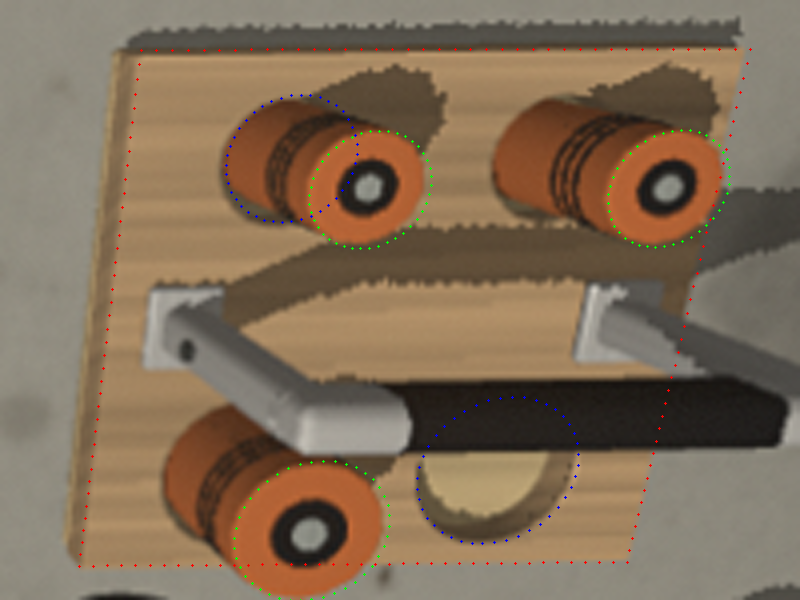

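Run:
```python
from h import *
import pickle
K=pickle.load(open('K7.pkl','rb')); im=cv2.imread('pics/w7.png'); p,R,s=pose()
hsv=cv2.cvtColor(im,cv2.COLOR_BGR2HSV); v=cv2.inRange(hsv,(0,0,70),(179,60,255))
n,_,st,ce=cv2.connectedComponentsWithStats(v[265:335,285:360])
for i in range(1,n):
    if 60<st[i,4]<1500: u=ce[i]+[285,265]; X=at(u,K,p[2]+.0275); print(st[i],u,R.inv().apply(X-p))
go(.43,.0,.25,62.9); go(.5,.12,.2,62.9); go(.6674,.1053,.15,62.9)
```

```text
[ 25  17  24  22 418] [321.54066986 292.19617225] [-0.00084209 -0.00120617 -0.02749754]
[56 60 19 10 97] [353.01030928 331.16494845] [ 0.0116615   0.01630152 -0.02753404]
shift [ 0.3337 -0.163   0.0243] turn [-0.0006  0.0002 -0.0004] rows 2.233143466407382 0.014074742724490082
shift [ 0.7962 -0.1378  0.1907] turn [-0.0006  0.0002 -0.0004] rows 4.98128588357522 0.014074742724490082
shift [1.0074 0.3813 0.3564] turn [-0.0006  0.0002 -0.0004] rows 6.807558454175765 0.014074742724490082
```

Call:
send_rows(
  plan=[
    [[0.15,-0.1,0.02],[0,0,0],1],
    [[0.3,-0.16,0.05],[0,0,0],1],
    [[0.45,-0.15,0.1],[0,0,0],1],
    [[0.6,-0.14,0.15],[0,0,0],1],
    [[0.75,-0.1,0.19],[0,0,0],1],
    [[0.88,-0.02,0.25],[0,0,0],1],
    [[0.97,0.12,0.3],[0,0,0],1],
    [[0.99,0.26,0.33],[0,0,0],1],
    [[1,0.38,0.35],[0,0,0],1],
    [[1,0.384,0.356],[0,0,0],1],
  ],
)

```text
time: 13.65
ee_pos: [0.6697, 0.1012, 0.1468]
tcp_rot: [-179.8, 0.2, 62.7]
wrist_force: [-0.9, -0.1, -1.8]
opening: 0.0431
```

Run:
```python
from h import *
p,R,s=pose();print(p,s['tcp_rot'],s['opening'])
go(.6687,.1055,.060,62.9)
```

```text
[0.66970125 0.10118986 0.14676974] [-179.79206821    0.18941059   62.74447807] 0.04308697628800715
shift [ 0.0122 -0.0085  0.2892] turn [-0.0012  0.0011 -0.0009] rows 1.7376499543855128 0.03743514084262984
```

Call:
send_rows(
  plan=[
    [[0.012,-0.004,0.0],[0,0,0],1],
    [[0.012,-0.004,0.1],[0,0,0],1],
    [[0.012,-0.004,0.2],[0,0,0],1],
    [[0.012,-0.004,0.29],[0,0,0],1],
    [[0.012,-0.004,0.29],[0,0,0],1],
    [[0.012,-0.004,0.29],[0,0,0],1],
    [[0.012,-0.004,0.29],[0,0,0],1],
  ],
)

```text
time: 14.35
ee_pos: [0.6689, 0.1078, 0.0671]
tcp_rot: [179.9, -0.1, 62.9]
wrist_force: [0.0, 0.1, -0.9]
opening: 0.0431
```

Run:
```python
from h import *
p,R,s=pose();print(p,s['tcp_rot'],s['opening'],s['wrist_force'])
K=get_calibration('wrist'); im=camera('wrist'); cv2.imwrite('pics/w8.png',im)
go(.6687,.1055,.0285,62.9)
```

```text
[0.66885877 0.10775882 0.06711286] [ 1.79860379e+02 -1.07815460e-01  6.29065783e+01] 0.043104750953122196 [ 0.01929329  0.05878276 -0.8917242 ]
shift [-0.0074  0.002   0.1286] turn [ 0.0008 -0.0006  0.    ] rows 0.772910528186493 0.022189909443189954
```

View pics/w8.png

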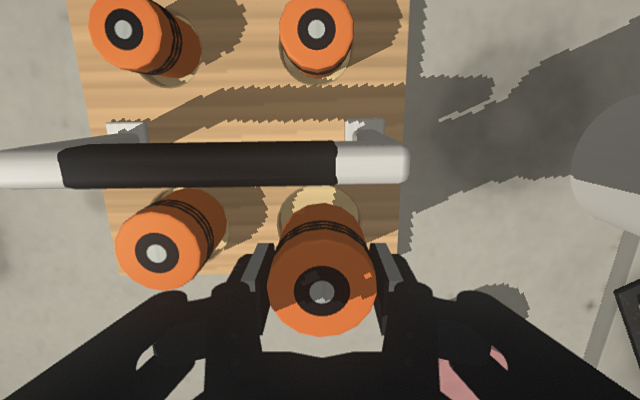

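Call:
send_rows(
  plan=[
    [[-0.007,0.002,0.01],[0,0,0],1],
    [[-0.007,0.002,0.04],[0,0,0],1],
    [[-0.007,0.002,0.06],[0,0,0],1],
    [[-0.007,0.002,0.06],[0,0,0],1],
    [[-0.007,0.002,0.06],[0,0,0],1],
  ],
)

```text
time: 14.9
ee_pos: [0.6675, 0.1052, 0.046]
tcp_rot: [-180.0, 0.0, 62.9]
wrist_force: [0.1, -0.6, -0.6]
opening: 0.0428
```

Run:
```python
from h import *
p,R,s=pose();print(p,s['tcp_rot'],s['opening'],s['wrist_force'])
go(.6687,.1055,.0285,62.9)
```

```text
[0.66754231 0.10524271 0.0460027 ] [-1.79960422e+02  2.87493665e-02  6.28989392e+01] 0.042768426205638074 [ 0.0631173  -0.56859701 -0.56387759]
shift [0.0026 0.0031 0.0583] turn [-0.0002  0.0002 -0.    ] rows 0.35085666181668684 0.0056960947259120445
```

Call:
send_rows(
  plan=[
    [[0.003,0.003,0.01],[0,0,0],1],
    [[0.003,0.003,0.025],[0,0,0],1],
    [[0.003,0.003,0.04],[0,0,0],1],
    [[0.003,0.003,0.055],[0,0,0],1],
    [[0.003,0.003,0.055],[0,0,0],1],
    [[0.003,0.003,0.055],[0,0,0],1],
  ],
)

```text
time: 15.5
ee_pos: [0.6689, 0.1056, 0.0298]
tcp_rot: [-180.0, 0.0, 62.9]
wrist_force: [-0.6, 0.3, -0.5]
opening: 0.0433
```

Call:
send_rows(
  plan=[
    [[0,0,0],[0,0,0],-0.25],
    [[0,0,0],[0,0,0],-0.25],
    [[0,0,0],[0,0,0],-0.25],
    [[0,0,-0.05],[0,0,0],-0.25],
    [[0,0,-0.15],[0,0,0],-0.25],
    [[0,0,-0.3],[0,0,0],-0.25],
    [[0,0,-0.45],[0,0,0],-0.25],
    [[0,-0.1,-0.55],[0,0,0],-0.25],
    [[0,-0.25,-0.6],[0,0,0],-0.5],
    [[0,-0.3,-0.6],[0,0,0],-1],
  ],
)

```text
time: 16.5
ee_pos: [0.5874, 0.1481, 0.2152]
tcp_rot: [179.8, -0.2, 63.0]
wrist_force: [0.6, -0.1, 0.5]
opening: 0.0762
```

Run:
```python
from h import *
p,R,s=pose();print(p,s['tcp_rot'],s['opening'],s['wrist_force'])
go(.55,.08,.25,-27.0)
```

```text
[0.58743545 0.14807456 0.21518498] [179.77281505  -0.23797048  62.95677029] 0.07622865626572507 [ 0.60572847 -0.07093507  0.54165524]
shift [-0.2584 -0.0075 -0.1172] turn [-0.     -0.002   0.4998] rows 1.70266186955154 10.472266723043912
```

Call:
send_rows(
  plan=[
    [[0.03,0.14,-0.03],[0,0,0.5],-1],
    [[0.03,0.14,-0.03],[0,0,0.5],-1],
    [[0.03,0.14,-0.03],[0,0,0.5],-1],
    [[0.03,0.14,-0.03],[0,0,0.5],-1],
    [[0.03,0.14,-0.03],[0,0,0.5],-1],
    [[0.03,0.14,-0.03],[0,0,0.5],-1],
    [[0.03,0.14,-0.03],[0,0,0.5],-1],
    [[0.03,0.14,-0.03],[0,0,0.5],-1],
    [[0.03,0.14,-0.03],[0,0,0.5],-1],
    [[0.03,0.14,-0.03],[0,0,0.5],-1],
  ],
)

```text
time: 17.5
ee_pos: [0.6303, 0.1356, 0.2204]
tcp_rot: [-180.0, -0.1, -23.4]
wrist_force: [-0.3, 0.9, 0.7]
opening: 0.0848
```

Call:
send_rows(
  plan=[
    [[0,0,0],[0,0,0],-1],
    [[0,0,0],[0,0,0],-1],
    [[0,0,0],[0,0,0],-1],
  ],
)

```text
time: 17.8
ee_pos: [0.6304, 0.1355, 0.2195]
tcp_rot: [-180.0, -0.0, -22.8]
wrist_force: [1.0, -0.3, 0.4]
opening: 0.0854
```

Run:
```python
from h import *
p,R,s=pose();print(p,s['tcp_rot'],s['opening'],s['wrist_force'])
K=get_calibration('wrist'); im=camera('wrist'); 
for n,z in dict(handle=.088,carrier=0).items():
    for r in place_of(n,'wrist')[:2]: print(n,round(r['p'],2),np.round(r['point']),np.round(at(r['point'],K,z),4))
O=np.array([.60466,.09232,0]);Rz=Ro.from_euler('z',-27,degrees=True)
def pt(X,col): u=proj(O+Rz.apply(X),K); cv2.circle(im,(int(u[0]),int(u[1])),1,col,-1)
for t in np.linspace(-1,1,40):
    for sg in (1,-1): pt([.082*sg,.088*t,.018],(0,0,255)); pt([.082*t,.088*sg,.018],(0,0,255)); pt([.007*sg,.073*t,.098],(255,0,0))
for a in np.arange(0,6.28,.15):
    e=np.array([np.cos(a),np.sin(a),0])
    for x,y,r in ((-.05,.04,.016),(-.05,-.04,.016),(.05,-.04,.022),(.05,.04,.022)): pt(np.array([x,y,.056])+r*e,(0,255,0))
cv2.imwrite('pics/w9.png',im)
```

```text
[0.6303728  0.13554242 0.21946889] [-1.79984643e+02 -2.11228002e-02 -2.28489666e+01] 0.08535335659874854 [ 1.00866404 -0.30326093  0.42115863]
handle 0.79 [317. 244.] [0.6061 0.0925 0.088 ]
handle 0.65 [457. 102.] [0.7548 0.1598 0.088 ]
carrier 0.95 [317. 212.] [0.6062 0.0941 0.    ]
```

View pics/w9.png

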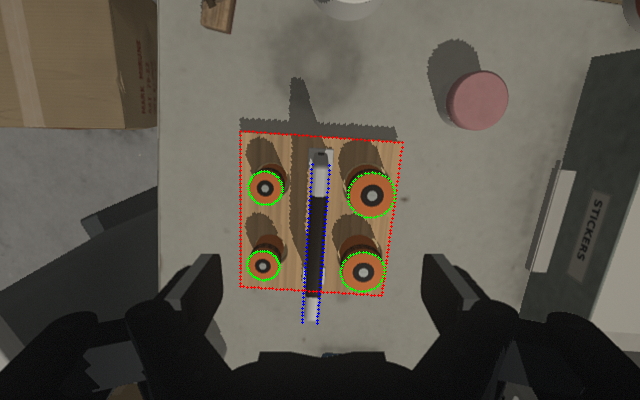

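Overlay fits: all four plug tops lie on their predicted circles at (265,188), (263,266), (371,195) and (362,272), and the handle lies along the blue outline. Next, grasp the handle.

Run:
```python
from h import *
go(.6055,.0925,.069,-27)
```

```text
shift [-0.0203  0.1645  0.5004] turn [-0.     -0.      0.0225] rows 3.162588291981653 0.4713774483117673
```

Call:
send_rows(
  plan=[
    [[-0.02,0.164,0],[0,0,0.0225],-1],
    [[-0.02,0.164,0.1],[0,0,0.0225],-1],
    [[-0.02,0.164,0.2],[0,0,0.0225],-1],
    [[-0.02,0.164,0.3],[0,0,0.0225],-1],
    [[-0.02,0.164,0.3],[0,0,0.0225],-1],
    [[-0.02,0.164,0.3],[0,0,0.0225],-1],
  ],
)

```text
time: 18.55
ee_pos: [0.6054, 0.0926, 0.1296]
tcp_rot: [180.0, 0.0, -27.1]
wrist_force: [-0.2, 0.3, 0.0]
opening: 0.0857
```

Run:
```python
from h import *
p,R,s=pose();print(p,s['tcp_rot'])
go(.6055,.0925,.069,-27)
```

```text
[0.60542272 0.09263121 0.12956971] [ 1.79984958e+02  2.28675741e-02 -2.70589273e+01]
shift [5.000e-04 2.000e-04 2.019e-01] turn [ 0.0001  0.0001 -0.0003] rows 1.2113979516579272 0.0075635988092600985
```

Call:
send_rows(
  plan=[
    [[0,0,0.1],[0,0,0],-1],
    [[0,0,0.17],[0,0,0],-1],
    [[0,0,0.2],[0,0,0],-1],
    [[0,0,0.2],[0,0,0],0],
    [[0,0,0.2],[0,0,0],1],
    [[0,0,0.2],[0,0,0],1],
    [[0,0,0.2],[0,0,0],1],
    [[0,0,0.2],[0,0,0],1],
    [[0,0,0.2],[0,0,0],1],
    [[0,0,0.2],[0,0,0],1],
  ],
  force=80,
)

```text
time: 19.55
ee_pos: [0.6063, 0.0927, 0.07]
tcp_rot: [-179.9, -0.1, -27.1]
wrist_force: [1.3, -1.0, 5.7]
opening: 0.0126
```

Call:
send_rows(
  plan=[
    [[0,0,-0.01],[0,0,0],1],
    [[0,0,-0.02],[0,0,0],1],
    [[0,0,-0.04],[0,0,0],1],
    [[0,0,-0.06],[0,0,0],1],
    [[0,0,-0.08],[0,0,0],1],
    [[0,0,-0.1],[0,0,0],1],
  ],
)

```text
time: 20.15
ee_pos: [0.6056, 0.0926, 0.0996]
tcp_rot: [-180.0, -0.0, -27.1]
wrist_force: [-0.1, 0.1, -8.1]
opening: 0.0127
```

Call:
send_rows(
  plan=[
    [[0,0,-0.03],[0,0,0],1],
    [[0,0,-0.07],[0,0,0],1],
    [[0,0,-0.11],[0,0,0],1],
    [[0,0,-0.16],[0,0,0],1],
    [[0,0,-0.21],[0,0,0],1],
    [[0,0,-0.26],[0,0,0],1],
    [[0,0,-0.31],[0,0,0],1],
    [[0,0,-0.35],[0,0,0],1],
    [[0,0,-0.38],[0,0,0],1],
    [[0,0,-0.4],[0,0,0],1],
  ],
)

```text
time: 21.15
ee_pos: [0.6058, 0.0926, 0.22]
tcp_rot: [-180.0, -0.0, -27.1]
wrist_force: [-0.7, -0.5, -7.9]
opening: 0.0128
```

Call:
send_rows(
  plan=[
    [[0,0,0],[0,0,0],1],
    [[0,0,0],[0,0,0],1],
    [[0,0,0],[0,0,0],1],
    [[0,0,0],[0,0,0],1],
    [[0,0,0],[0,0,0],1],
    [[0,0,0],[0,0,0],1],
    [[0,0,0],[0,0,0],1],
    [[0,0,0],[0,0,0],1],
    [[0,0,0],[0,0,0],1],
    [[0,0,0],[0,0,0],1],
  ],
)

```text
time: 22.15
ee_pos: [0.6056, 0.0926, 0.219]
tcp_rot: [-180.0, -0.0, -27.1]
wrist_force: [-0.6, -0.2, -7.5]
opening: 0.0131
```

Run:
```python
from h import *
p,R,s=pose();print(p,s['tcp_rot'],s['opening'],s['wrist_force'],s['torque'],np.abs(s['qd']).max())
ims=[camera(c) for c in ('wrist','scene')]
b=cv2.resize(ims[1][100:300,200:440],(480,400),interpolation=cv2.INTER_CUBIC)
a=cv2.resize(ims[0],(480,300)); 
cv2.imwrite('pics/end.png',np.hstack([np.vstack([a,np.zeros((100,480,3),np.uint8)])[:, 80:400],b]))
```

```text
[0.60560836 0.09263216 0.21898899] [-1.79998162e+02 -9.77745728e-04 -2.70944763e+01] 0.013071727128884488 [-0.56111539 -0.17926724 -7.45528845] [0.0110011  0.00709134 0.01007681] 0.10690417872905052
```

View pics/end.png

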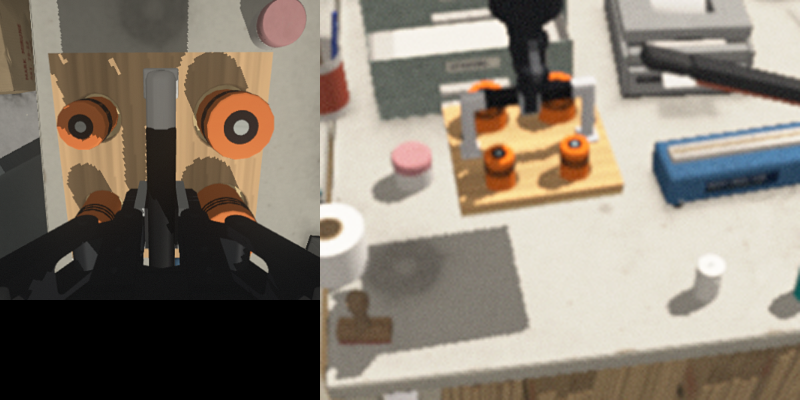

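The carrier hangs level with all four plugs standing in it, clear of everything. The wrist load of 7.5 N matches the full carrier.

```bash
python3 -c "
from workcell import bot; print(bot.job_done())"
```

```text
the job is handed in; nothing more can be done
None
```

I stood the thin and thick orange plugs in the empty pockets of their own rows. I then gripped the carrier by its handle with 80 N, lifted it about 15 cm straight up and handed the job in while holding it there. The run took about 22 s of the 72 s allowed; handing in reported no verdict.

- **Plugs:** before the lift, the wrist-camera overlay had all four plug tops on their predicted circles. In the last picture all four still stand in their pockets.
- **Carrier:** it hung level and at rest, with the tool tilt reading about 0°. The wrist load was 7.5 N, against 7.3 N expected for the full carrier.
- **Surroundings:** the last picture shows the carrier clear of the bench, sealer, roll, stamp and jar. I never moved any of these or the decoy plugs.
- **Disagreements:** none between the checks. I viewed 11 pictures, one over the budget of 10.

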